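# Put away the specimen clamps that are ratcheted shut

### The arm

A 6-joint arm with a two-finger parallel gripper is mounted at the origin on the work surface. World frame = base frame: x ahead of the robot, y to its left, z up, the work surface at z = 0. Lengths are in m, angles in rad, forces in N, time in s.
With the tool pointing down it reaches from about 0.275 to 0.75 m from the base axis. Payload 10.2 kg.
Tool frame: the origin (TCP) lies midway between the tips of the shut fingers; the grasp point (between the pads) lies 19 mm behind it (env.hold_point_z is the distance from the TCP to the grasp point, in m); x points along the fingers, z is the direction in which the jaws open and shut, and the axes are right-handed (so a half turn about x gives the same grasp; the last joint's range is limited). The gripper opens to 85 mm and grips with 20 to 120 N. Pads are 22 mm wide; open, the fingers measure 114 mm over their backs; the gripper's body (76 mm by 85 mm) begins 54 mm behind the grasp point. The pads swing forward as they close: fully open they stand 13 mm farther back than shut.
Start: joints at [-1.456, 0.313, 1.498, -0, 1.331, -0.223], TCP at [0.174, -0.495, 0.231] pointing down, gripper open.
Joint ranges: [-2.94, 2.94], [-0.97, 2.17], [0.19, 2.56], [-1.23, 4.37], [0.02, 3.11], [-2.88, 2.88]. Speed limits (rad/s): [2.39, 2.39, 3.01, 3.14, 3.14, 3.14].

### API

Orientations are given as a unit quaternion [x, y, z, w].
In Python, from bench import env, kinematics, monitor, eyes, job gives the robot as it stands. The module is installed in compiled form; this text tells all that it offers. Calls block until the motion is done:
- env.reach(position, orientation): joint-space move of the TCP to a pose.
- env.movel(position, velocity=0.15, frame=None, guard=None): straight line of the TCP; frame=None keeps the orientation; velocity is the mean speed in m/s. With guard (N) it stops when the force on the tool has changed by that much, and returns True; else False.
- env.set_joints(angles): joint-space move.
- env.release() and env.close_gripper(effort=None): open the fingers fully, or close them until they stop; effort is the grip in N (None keeps the last).
- env.hold(seconds).
- kinematics.ik(position, orientation): joint angles nearest the present ones, or None.
- monitor.sense(): the state.
- eyes.grab_frame(name): name is "side" or "top"; returns a dict with "frame" (480x640x3 uint8, red, green, blue), "mtx" (3x3 intrinsics, pixels), "k1" (the pictures are not rectified: a ray, as slopes to the right and down, at radius r is drawn at 1 + k1 r^2 times it, then the intrinsics apply), "view" (4x4, takes a point from world to camera coordinates). Camera axes: x right, y down, z forward; pixel columns grow to the right and rows downward; lengths in m; the calibration is good to about 2 mm. A picture is of the moment at which its call begins. There is no depth.
A pose or a line that the arm cannot do raises env.MotionError and nothing moves.
- job.hand_in(): hands the job in, once; it reports no verdict.
The state is a dict: "clock": time; "joints": joint angles; "qvel": joint speeds; "joint_efforts": joint torques, N m; "position": TCP position; "ee_rot": TCP orientation; "contact_force": force on the tool from outside, world axes, zero at the start; "ft_torque": the same for the moment, N m; "finger_gap": opening from 0.0 (shut) to 1.0 (fully open).
Only numpy, scipy, OpenCV 4.12 (cv2) and the standard library are available. Lean on these libraries where they do the work, as an engineer would, in place of code of your own. Each camera call takes 0.05 s, during which the arm holds its last target.

### The job

Four locking clamps lie on the black mat beside the testing machine. Put each clamp whose jaws are ratcheted shut away in the shallow metal tray, lying flat on its floor and still shut, and leave the clamps that stand open as they lie on the mat for the next specimen. Do not push about the other things lying on the mat or next to the tray.

Things in the scene. Friction and masses are not known exactly. Their poses are not given: they have to be found in the camera images.
- clamp_1: one of four alike steel ring-handled locking clamps, lying flat, 130 mm long, 67 wide at the rings when shut, 0.06 to 0.13 kg. Origin: centre of the pivot block's underside; x to the jaw tips, z up. Pivot block: 24 (x) x 18 (y) x 14 mm high plus a 1.5 mm screw head, flat sides, the place to pinch it (across y). Jaws reach 52 mm to +x, rings 79 mm to -x; both under 12 mm high
- clamp_1_arm (a joint): opening angle (rad) of clamp_1: 0 to 0.03 = jaws together, ratchet engaged (shut; stiff, stays shut when handled); 0.35 or more = jaws and rings spread, ratchet apart (open; swings easily if pushed). As it opens the +y jaw swings to +y, the -y ring to -y
- clamp_2: one of four alike steel ring-handled locking clamps, lying flat, 130 mm long, 67 wide at the rings when shut, 0.06 to 0.13 kg. Origin: centre of the pivot block's underside; x to the jaw tips, z up. Pivot block: 24 (x) x 18 (y) x 14 mm high plus a 1.5 mm screw head, flat sides, the place to pinch it (across y). Jaws reach 52 mm to +x, rings 79 mm to -x; both under 12 mm high
- clamp_2_arm (a joint): opening angle (rad) of clamp_2: 0 to 0.03 = jaws together, ratchet engaged (shut; stiff, stays shut when handled); 0.35 or more = jaws and rings spread, ratchet apart (open; swings easily if pushed). As it opens the +y jaw swings to +y, the -y ring to -y
- clamp_3: one of four alike steel ring-handled locking clamps, lying flat, 130 mm long, 67 wide at the rings when shut, 0.06 to 0.13 kg. Origin: centre of the pivot block's underside; x to the jaw tips, z up. Pivot block: 24 (x) x 18 (y) x 14 mm high plus a 1.5 mm screw head, flat sides, the place to pinch it (across y). Jaws reach 52 mm to +x, rings 79 mm to -x; both under 12 mm high
- clamp_3_arm (a joint): opening angle (rad) of clamp_3: 0 to 0.03 = jaws together, ratchet engaged (shut; stiff, stays shut when handled); 0.35 or more = jaws and rings spread, ratchet apart (open; swings easily if pushed). As it opens the +y jaw swings to +y, the -y ring to -y
- clamp_4: one of four alike steel ring-handled locking clamps, lying flat, 130 mm long, 67 wide at the rings when shut, 0.06 to 0.13 kg. Origin: centre of the pivot block's underside; x to the jaw tips, z up. Pivot block: 24 (x) x 18 (y) x 14 mm high plus a 1.5 mm screw head, flat sides, the place to pinch it (across y). Jaws reach 52 mm to +x, rings 79 mm to -x; both under 12 mm high
- clamp_4_arm (a joint): opening angle (rad) of clamp_4: 0 to 0.03 = jaws together, ratchet engaged (shut; stiff, stays shut when handled); 0.35 or more = jaws and rings spread, ratchet apart (open; swings easily if pushed). As it opens the +y jaw swings to +y, the -y ring to -y
- tray: the shallow open aluminium tray, fixed to the table; 220 mm (its x) by 180 mm (its y) outside, 28 mm high, walls and floor 4 mm thick, with an outward rim 6 to 8 mm wide. Origin: centre of the underside on the table, z up
- mat: the black rubber mat the clamps lie on, fixed, 360 x 360 mm, 3 mm thick (the clamps rest 3 mm above the table). Origin: centre of the underside
- nut: hexagon nut, 22 mm across, 10 mm high, in the middle of the mat; leave alone. Origin: centre of underside
- spacer: plain round aluminium spacer, 18 mm across, 30 mm high, standing near an edge of the mat; leave alone. Origin: centre of underside
- specimen: white printed cage with a wooden core, 46 x 46 x 35 mm, beyond the tray; leave alone. Origin: centre of underside
- caliper: measuring caliper 170 mm long, lying in front of the tray (robot's side), at most 12 mm high; leave alone. Origin: centre of underside of the beam
Things that resemble listed ones, but are neither listed nor needed, are in the scene too. Leave any turquoise look-alike of the clamp_4 alone.

How it is judged:
At the end, for the whole second after the job is handed in: Every shut clamp: pivot inside the tray walls, under 25 mm above the tray underside, within 0.35 rad of flat, still shut (under 0.12 rad), at rest. Every open clamp: within 40 mm of where they lay and still open (over 0.2 rad) (((x of clamp_1 in the frame of tray between -0.105 and 0.105 m and y of clamp_1 in the frame of tray between -0.085 and 0.085 m and z of clamp_1 in the frame of tray below 0.025 m and angle between clamp_1's own z axis and vertical below 0.35 rad and value of joint clamp_1_arm below 0.12 rad and linear speed of clamp_1 below 0.03 m/s) or (distance of clamp_1 from where it was at the start of the episode below 0.04 m and value of joint clamp_1_arm above 0.2 rad)) and ((x of clamp_2 in the frame of tray between -0.105 and 0.105 m and y of clamp_2 in the frame of tray between -0.085 and 0.085 m and z of clamp_2 in the frame of tray below 0.025 m and angle between clamp_2's own z axis and vertical below 0.35 rad and value of joint clamp_2_arm below 0.12 rad and linear speed of clamp_2 below 0.03 m/s) or (distance of clamp_2 from where it was at the start of the episode below 0.04 m and value of joint clamp_2_arm above 0.2 rad)) and ((x of clamp_3 in the frame of tray between -0.105 and 0.105 m and y of clamp_3 in the frame of tray between -0.085 and 0.085 m and z of clamp_3 in the frame of tray below 0.025 m and angle between clamp_3's own z axis and vertical below 0.35 rad and value of joint clamp_3_arm below 0.12 rad and linear speed of clamp_3 below 0.03 m/s) or (distance of clamp_3 from where it was at the start of the episode below 0.04 m and value of joint clamp_3_arm above 0.2 rad)) and ((x of clamp_4 in the frame of tray between -0.105 and 0.105 m and y of clamp_4 in the frame of tray between -0.085 and 0.085 m and z of clamp_4 in the frame of tray below 0.025 m and angle between clamp_4's own z axis and vertical below 0.35 rad and value of joint clamp_4_arm below 0.12 rad and linear speed of clamp_4 below 0.03 m/s) or (distance of clamp_4 from where it was at the start of the episode below 0.04 m and value of joint clamp_4_arm above 0.2 rad))); the robot touches nothing.
It fails at once if an open clamp is moved more than 40 mm ((distance of clamp_1 from where it was at the start of the episode above 0.04 m and value of joint clamp_1_arm above 0.2 rad) or (distance of clamp_2 from where it was at the start of the episode above 0.04 m and value of joint clamp_2_arm above 0.2 rad) or (distance of clamp_3 from where it was at the start of the episode above 0.04 m and value of joint clamp_3_arm above 0.2 rad) or (distance of clamp_4 from where it was at the start of the episode above 0.04 m and value of joint clamp_4_arm above 0.2 rad)).
It fails at once if a shut clamp is forced open or an open one is closed (value of joint clamp_1_arm between 0.12 and 0.2 rad or value of joint clamp_2_arm between 0.12 and 0.2 rad or value of joint clamp_3_arm between 0.12 and 0.2 rad or value of joint clamp_4_arm between 0.12 and 0.2 rad).
It fails at once if a bystander is pushed more than 40 mm (distance of any of nut, spacer, specimen, caliper from where it was at the start of the episode above 0.04 m).
It also fails if it takes over 54 s, if anything falls off the work surface, if the arm or the gripper's body presses on something with over 40 N, if the wrist force passes 120 N, or if a joint passes its speed limit or range.

## Working session

There is one attempt and no reset: what is moved stays moved. The work goes in short steps, each a Python script; the robot and the scene stay as the last script left them, time stands still between calls to the robot, and variables do not carry over. Pictures are saved under pics/ and viewed, and the job is handed in when it is done.

```bash
mkdir -p pics; ls
python3 - <<'E'
from bench import env, kinematics, monitor, eyes, job
import cv2,pickle
d={}
for n in ("top","side"):
    f=eyes.grab_frame(n); d[n]=f
    cv2.imwrite(f"pics/{n}0.png",f["frame"][:,:,::-1]); print(n,f["mtx"],f["k1"],f["view"])
pickle.dump(d,open("f0.pkl","wb"))
s=monitor.sense();print(s["clock"],s["position"],s["ee_rot"],env.hold_point_z)
E
```

```text
pics
top [[457.97745908   0.         320.80528211]
 [  0.         457.97745908 236.02019739]
 [  0.           0.           1.        ]] -0.03035461848457807 [[-1.55380009e-02 -9.99877943e-01 -1.63402055e-03 -5.73938040e-02]
 [-9.97259532e-01  1.56154911e-02 -7.23158542e-02  4.92856069e-01]
 [ 7.23325436e-02  5.05898757e-04 -9.97380443e-01  9.83477371e-01]
 [ 0.00000000e+00  0.00000000e+00  0.00000000e+00  1.00000000e+00]]
side [[453.60002687   0.         318.27810593]
 [  0.         453.60002687 232.90385039]
 [  0.           0.           1.        ]] -0.09742890142614259 [[ 0.97076478 -0.2394281   0.01702711 -0.49246683]
 [-0.15054653 -0.66257168 -0.73371283  0.05008585]
 [ 0.18695315  0.70969921 -0.67924632  1.10470985]
 [ 0.          0.          0.          1.        ]]
0.1 [ 0.17396036 -0.49510616  0.23080255] [ 0.40913642  0.57720285 -0.40853332  0.57666697] 0.0187
```

View pics/top0.png

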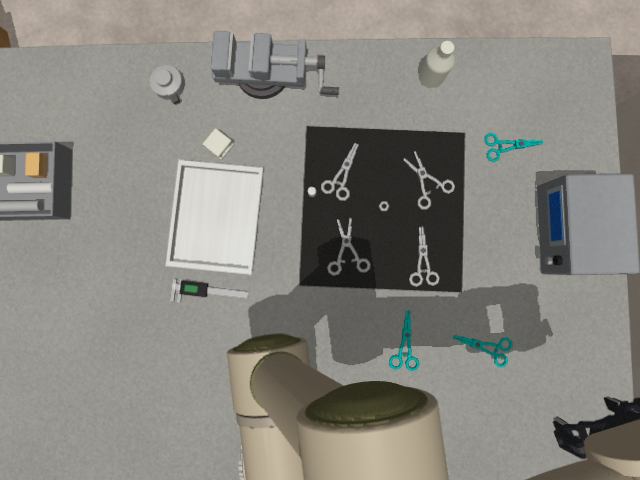

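View pics/side0.png

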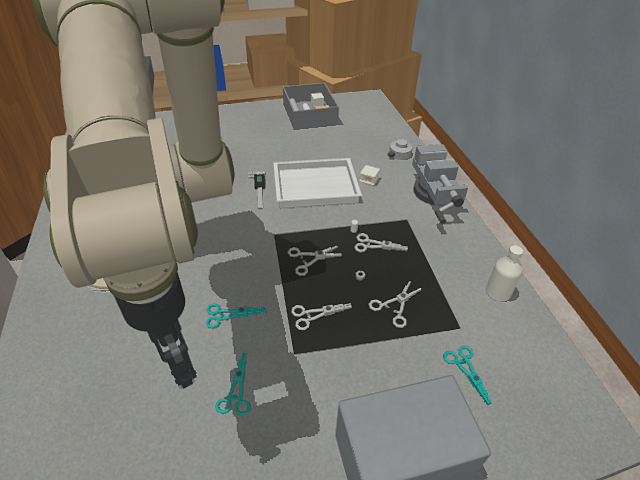

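The top view shows four grey clamps on the mat, at about A(345,175), B(428,182), C(347,248) and D(424,260). Three turquoise look-alikes lie off the mat at (513,146), (406,340) and (485,347). The nut is at (384,206) and the spacer at (312,191). The tray is centred near (216,217), with the caliper at (208,290). A and D look shut, B and C open. I'll check this in enlarged crops.

Run:
```python
import cv2
i=cv2.imread("pics/top0.png")
a=[i[135:215,305:385],i[140:220,390:470],i[205:285,305:385],i[215:295,385:465]]
z=[cv2.resize(cv2.convertScaleAbs(x,alpha=1.2),(400,300) if 0 else (300,300),interpolation=cv2.INTER_CUBIC) for x in a]
cv2.imwrite("pics/crops.png",cv2.vconcat([cv2.hconcat(z[:2]),cv2.hconcat(z[2:])]))
cv2.imwrite("pics/tray.png",cv2.resize(i[120:310,150:280],None,fx=3,fy=3,interpolation=cv2.INTER_CUBIC))
```

```text
(no output)
```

View pics/crops.png

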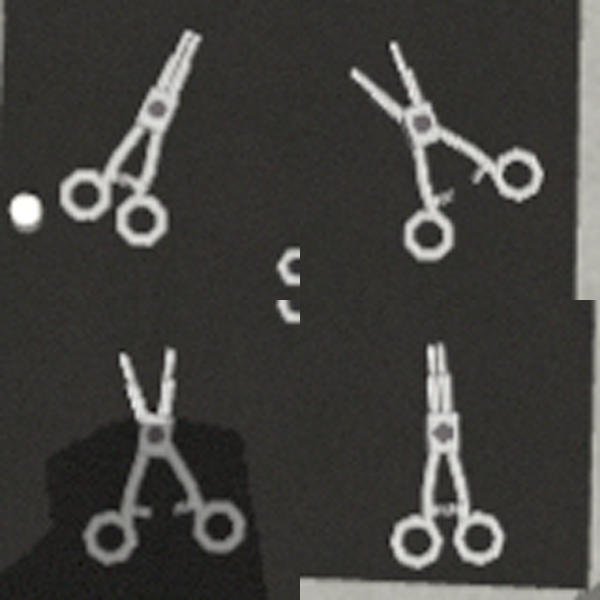

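View pics/tray.png

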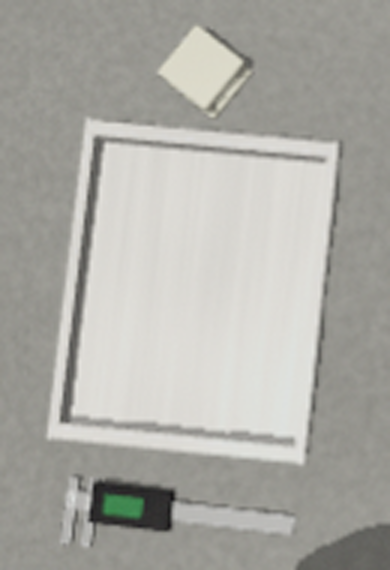

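A (pivot ≈(346,164)) and D (≈(423,250)) are shut: their jaws are together and their ratchet teeth overlap. B and C are spread with the ratchet apart. The tray rim corners are at about (180,160), (263,167), (251,274) and (167,266). Next I'll compute the poses.

```bash
cat > h.py <<'E'
import numpy as np,cv2,pickle
from scipy.spatial.transform import Rotation as R
def ray(f,uv):
    K=f["mtx"];v=f["view"]
    n=cv2.undistortPoints(np.array([[uv]],float),K,np.array([f["k1"],0,0,0,0.]))[0,0]
    # k1 model: drawn = ray*(1+k1 r^2) with r of the ray = OpenCV model
    d=v[:3,:3].T@np.array([n[0],n[1],1]);c=-v[:3,:3].T@v[:3,3];return c,d
def px2w(f,uv,z):
    c,d=ray(f,uv);return c+d*(z-c[2])/d[2]
def w2px(f,p):
    v=f["view"];r=cv2.Rodrigues(v[:3,:3])[0]
    return cv2.projectPoints(np.array([p],float),r,v[:3,3].copy(),f["mtx"],np.array([f["k1"],0,0,0,0.]))[0][0,0]
def quat(th):  # tool x down, tool z horizontal along heading th
    x=np.array([0,0,-1.]);z=np.array([np.cos(th),np.sin(th),0]);y=np.cross(z,x)
    return R.from_matrix(np.c_[x,y,z]).as_quat()
E
python3 - <<'E'
from h import *
d=pickle.load(open("f0.pkl","rb"));t=d["top"]
for n,p,tip,ri in (("A",(346.1,163.5),(355.7,144.4),(334.9,189.8)),("D",(423,249.9),(421.3,227.6),(424.1,278.5))):
    P=px2w(t,p,.0185);T=px2w(t,tip,.010);G=px2w(t,ri,.010);h=T-G
    print(n,P,"heading",np.degrees(np.arctan2(h[1],h[0])),"len",np.linalg.norm((T-P)[:2]),np.linalg.norm((G-P)[:2]),"side px",w2px(d["side"],P))
C=[px2w(t,p,.028) for p in ((179.8,160),(262.5,167.2),(251.2,274.2),(166.5,265.5))]
print(np.array(C),sum(C)/4)
for i in range(4):
    e=C[(i+1)%4]-C[i];print(np.linalg.norm(e),np.degrees(np.arctan2(e[1],e[0])))
for c in C+[sum(C)/4]:print("side",w2px(d["side"],c))
i=d["side"]["frame"][:,:,::-1]
cv2.imwrite("pics/s1.png",cv2.hconcat([cv2.resize(i[225:345,280:430],None,fx=3,fy=3,interpolation=2),cv2.resize(i[140:260,260:360],None,fx=3,fy=3,interpolation=2)]))
E
```

```text
A [ 0.65177899 -0.12351441  0.0185    ] heading -25.389310105162345 len 0.05055045698120729 0.0623983971564187 side px [386.6446306  241.03101973]
D [ 0.45798888 -0.28761878  0.0185    ] heading 1.3745940893742172 len 0.049648145740463265 0.06245205611002454 side px [328.18078606 306.38126558]
[[0.66366342 0.24245796 0.028     ]
 [0.64431479 0.06029589 0.028     ]
 [0.4110837  0.08607482 0.028     ]
 [0.43246641 0.26961131 0.028     ]] [0.53788208 0.16461    0.028     ]
0.18318675717406666 -96.06302711489242
0.23465143214861833 173.69272511127284
0.18477787421448663 83.35478061116837
0.2327860910787091 -6.698519098967254
side [349.10832928 157.31165499]
side [361.44676783 193.9572481 ]
side [276.24853722 199.81716442]
side [272.76295362 161.59429421]
side [315.06457213 177.11651981]
```

View pics/s1.png

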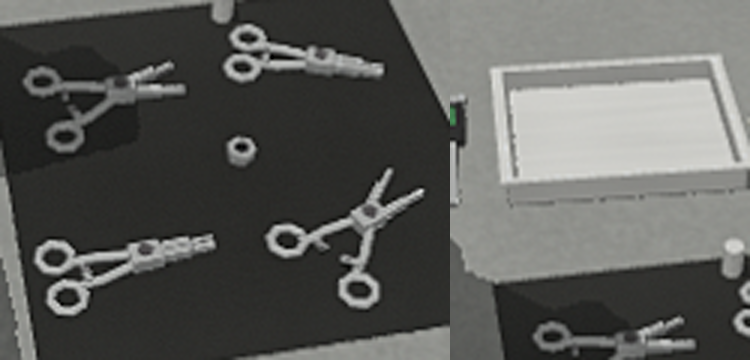

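```bash
cat >> h.py <<'E'
u=np.array([np.cos(np.radians(-6.4)),np.sin(np.radians(-6.4)),0]);v=np.array([-u[1],u[0],0]);cen=np.array([.5379,.1646,0])
A=dict(p=np.array([.6515,-.1235,0]),h=-25.4); D=dict(p=np.array([.458,-.2880,0]),h=1.4)
def slot(s,dirn): # dirn +1 heading along +v
    return cen+s*.044*u+dirn*.0135*v, 83.6 if dirn>0 else -96.4
E
python3 - <<'E'
from h import *
from bench import kinematics,monitor
print(monitor.sense()["joints"])
for n,c,s in (("A",A,1),("D",D,-1)):
  for off in (90,-90):
    q=kinematics.ik(c["p"]+[0,0,.006],quat(np.radians(c["h"]+off)));print(n,off,np.round(q,2) if q is not None else None)
    for dr in (1,-1):
      p,h=slot(s,dr);q=kinematics.ik(p+[0,0,.008],quat(np.radians(h+off)));print("  place",dr,np.round(p,3),np.round(q,2) if q is not None else None)
E
```

```text
[-1.45638601e+00  3.13391853e-01  1.49833687e+00  5.24020984e-06
  1.33100489e+00 -2.23394913e-01]
A 90 [-0.36  0.84  1.25  0.    1.05 -1.49]
  place 1 [0.583 0.173 0.   ] None
  place -1 [0.58  0.146 0.   ] [ 0.05  0.72  1.48 -0.    0.94  0.16]
A -90 [-0.36  0.84  1.25 -0.    1.05  1.65]
  place 1 [0.583 0.173 0.   ] [ 0.1   0.74  1.45 -0.    0.95  0.21]
  place -1 [0.58  0.146 0.   ] None
D 90 [-0.78  0.63  1.67 -0.    0.84 -2.37]
  place 1 [0.496 0.183 0.   ] None
  place -1 [0.493 0.156 0.   ] [ 0.08  0.59  1.75 -0.    0.81  0.19]
D -90 [-0.78  0.63  1.67 -0.    0.84  0.77]
  place 1 [0.496 0.183 0.   ] [ 0.13  0.61  1.71 -0.    0.82  0.24]
  place -1 [0.493 0.156 0.   ] None
```

```bash
cat >> h.py <<'E'
def pick(env,monitor,c,off):
    q=quat(np.radians(c["h"]+off));p=c["p"]
    env.reach(p+[0,0,.12],q); env.movel(p+[0,0,.05],.15)
    print("down hit",env.movel(p+[0,0,.006],.06,guard=12),monitor.sense()["position"])
    env.close_gripper(60); s=monitor.sense();print("gap",s["finger_gap"],s["contact_force"],s["clock"])
    env.movel(p+[0,0,.12],.12); s=monitor.sense();print("gap",s["finger_gap"],s["contact_force"],s["clock"])
E
python3 - <<'E'
from h import *
from bench import env,monitor,eyes
pick(env,monitor,A,90)
for n in("top","side"):cv2.imwrite(f"pics/{n}2.png",eyes.grab_frame(n)["frame"][:,:,::-1])
E
python3 - <<'E'
import cv2
a=cv2.imread("pics/top2.png")[80:300,250:490];b=cv2.imread("pics/side2.png")[130:350,260:500]
cv2.imwrite("pics/c2.png",cv2.resize(cv2.hconcat([a,b]),(800,366)))
E
```

```text
down hit False [ 0.65177207 -0.12359975  0.00639218]
gap 0.1885467051172641 [-0.66439005 -0.04525301  2.48569411] 4.4333
gap 0.1886546426939419 [-0.40648781 -0.04371045 -0.68632821] 5.5333
```

View pics/c2.png

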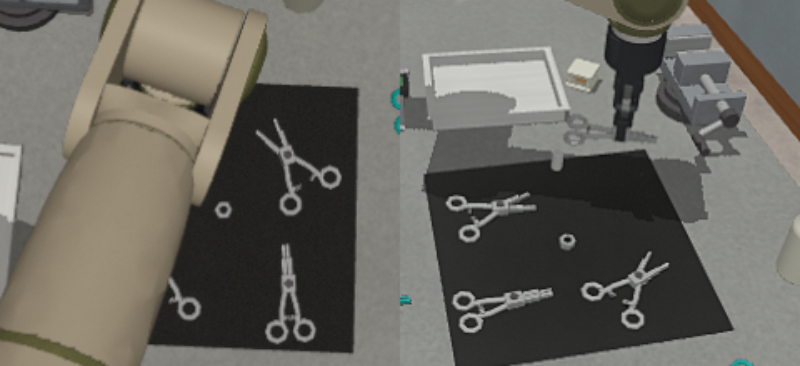

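Clamp A is held level in the gripper, at about (620,130) in the side crop. The gap fits the 18 mm block, and the other clamps, nut and spacer haven't moved. Next I'll place it in the far slot.

```bash
cat >> h.py <<'E'
def place(env,monitor,s,dr,off):
    p,h=slot(s,dr);q=quat(np.radians(h+off))
    env.reach(p+[0,0,.12],q); env.movel(p+[0,0,.05],.15)
    print("hit",env.movel(p+[0,0,.0075],.05,guard=8),monitor.sense()["position"])
    env.hold(.2); env.release(); env.movel(p+[0,0,.15],.12)
    st=monitor.sense();print(st["finger_gap"],st["contact_force"],st["clock"])
E
python3 - <<'E'
from h import *
from bench import env,monitor,eyes
place(env,monitor,1,-1,90)
for n in("top","side"):cv2.imwrite(f"pics/{n}3.png",eyes.grab_frame(n)["frame"][:,:,::-1])
E
python3 - <<'E'
import cv2
a=cv2.imread("pics/top3.png")[100:320,130:370];b=cv2.imread("pics/side3.png")[120:340,220:460]
cv2.imwrite("pics/c3.png",cv2.resize(cv2.hconcat([a,b]),(800,366)))
E
```

```text
hit True [0.57967496 0.14623551 0.00731321]
1.0044198489696037 [0.13948302 0.12952633 0.09817109] 10.7667
```

View pics/c3.png

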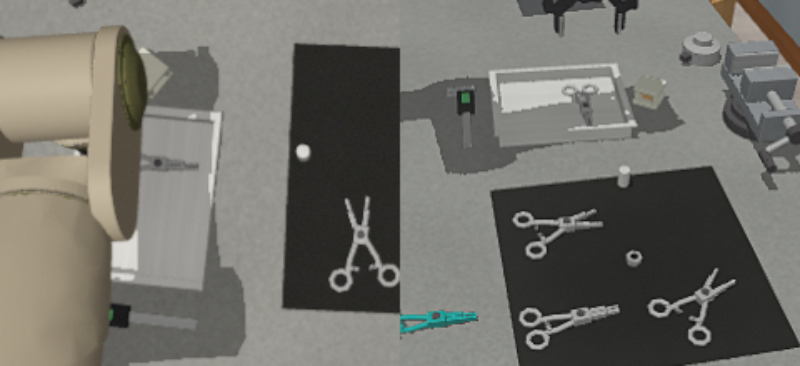

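Clamp A now lies flat and shut in the far half of the tray, at about (585,100) in the side crop. The specimen is still in place. Next is D.

Run:
```python
from h import *
from bench import env,monitor,eyes
pick(env,monitor,D,-90)
cv2.imwrite("pics/side4.png",eyes.grab_frame("side")["frame"][:,:,::-1])
```

```text
down hit False [ 0.45817279 -0.28814815  0.00624175]
gap 0.19174581113238554 [-0.85316569 -0.0624816   3.10120174] 14.6583
gap 0.18630641995112712 [ 0.06502114 -0.02346123 -1.04870039] 15.7583
```

View pics/side4.png

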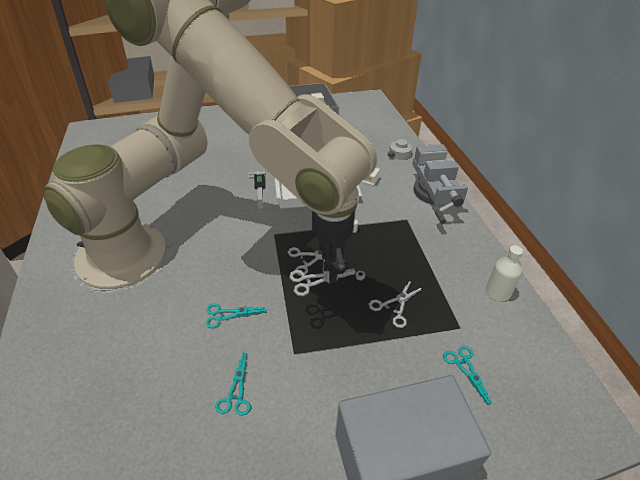

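Clamp D is lifted level at about (328,275). Now I'll place it in the near slot, then move the arm clear for a full check.

```bash
python3 - <<'E'
from h import *
from bench import env,monitor,eyes
place(env,monitor,-1,1,-90)
env.set_joints([-1.456, 0.313, 1.498, 0, 1.331, -0.223])
print(monitor.sense()["clock"])
for n in("top","side"):cv2.imwrite(f"pics/{n}5.png",eyes.grab_frame(n)["frame"][:,:,::-1])
E
python3 - <<'E'
import cv2
a=cv2.imread("pics/top5.png")[110:310,150:470];b=cv2.imread("pics/side5.png")[140:360,240:460]
cv2.imwrite("pics/c5.png",cv2.resize(a,None,fx=2.5,fy=2.5,interpolation=2))
cv2.imwrite("pics/c6.png",cv2.resize(b,None,fx=2.7,fy=2.7,interpolation=2))
E
```

```text
hit True [0.49522489 0.18284497 0.00727088]
1.0002884215763783 [ 0.07939536  0.41921466 -0.77124827] 21.2083
23.875
```

View pics/c5.png

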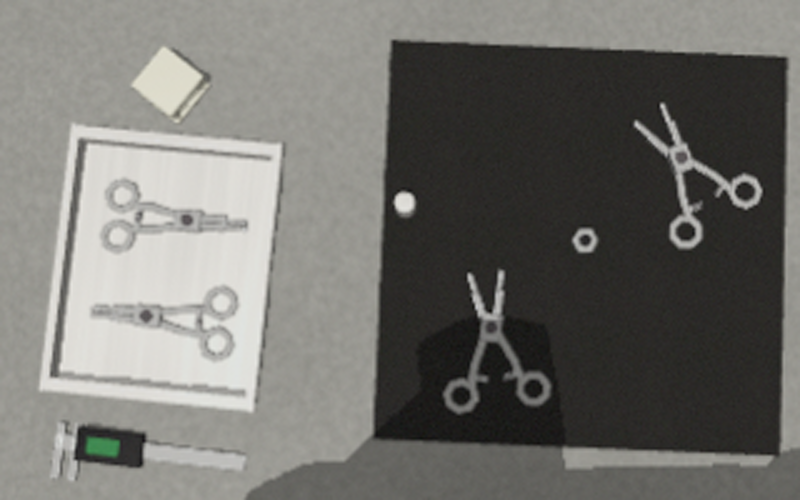

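View pics/c6.png

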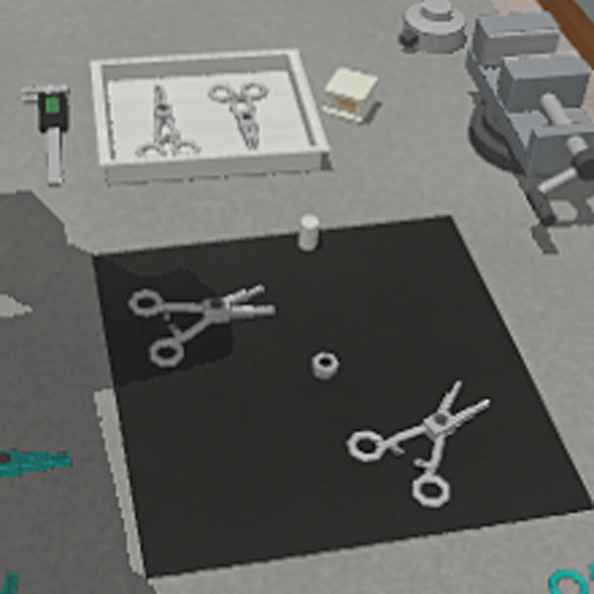

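Both shut clamps lie flat and shut inside the tray, with pivots at about (188,219) and (147,316) in the top crop. The two open clamps, nut, spacer, specimen and caliper are where they were.

```bash
python3 -c "
from bench import job; job.hand_in()"
```

```text
the job is handed in; nothing more can be done
```

I put the two shut clamps in the tray and handed the job in at about 24 s of the 54 s allowed. They were the upper-left and lower-right clamps on the mat in the top view. I gripped each one across its pivot block and laid them side by side in the tray.

The last top and side pictures show both clamps flat, shut and within the tray walls. The two open clamps, the nut, spacer, specimen, caliper and turquoise look-alikes appear where they were, judged by eye.

Two measurements disagreed slightly:
- **Camera views:** the two cameras put the pivots a few millimetres apart (1.5 to 3 pixels), which did not affect either grasp.
- **Tray width:** the tray with its rim measured about 184 mm wide, where I expected about 194 mm. I took the tray centre as measured, and both clamps still fitted with room to spare.

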